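# Stow the spool clips and insulators, then ring the hall

### The job

Clear the booth bench before the show: pull the cabinet drawer well open, take every spool clip off its hook and stow it in the drawer together with every porcelain insulator knob, and push the drawer fully home. Then ring the hall by twisting the bell key clockwise to its stop and letting it spring back. Leave the long flat gauge hanging on its hook and the tin of carbon rods standing where it is.

Things in the scene. Friction and masses are not known exactly. Their poses are not given: they have to be found in the camera images.
- clip0: nickelled spool clip, may be absent: block 28 (x) by 32 (y) by 34 (z) mm with a wire loop standing 41 mm above it, 75 mm tall, 160 g. Origin: centre of the block's underside, z up to the loop. Hangs by the loop on a rail hook, its y along the rail. Grip the block across y from above, a finger either side of the hook. To unhook raise it 14 to 22 mm, then draw it 60 mm or more along the rail's -x
- clip1: nickelled spool clip, may be absent: block 28 (x) by 32 (y) by 34 (z) mm with a wire loop standing 41 mm above it, 75 mm tall, 160 g. Origin: centre of the block's underside, z up to the loop. Hangs by the loop on a rail hook, its y along the rail. Grip the block across y from above, a finger either side of the hook. To unhook raise it 14 to 22 mm, then draw it 60 mm or more along the rail's -x
- clip2: nickelled spool clip, may be absent: block 28 (x) by 32 (y) by 34 (z) mm with a wire loop standing 41 mm above it, 75 mm tall, 160 g. Origin: centre of the block's underside, z up to the loop. Hangs by the loop on a rail hook, its y along the rail. Grip the block across y from above, a finger either side of the hook. To unhook raise it 14 to 22 mm, then draw it 60 mm or more along the rail's -x
- insulator0: spare cream porcelain insulator knob standing on the bench in front of the rail: square foot 54 x 54 x 16 mm, round head 46 mm across from 25 to 50 mm above the underside, 55 mm tall, 180 g. Origin: centre of the underside, z up, x and y square to the foot. May be absent
- insulator1: spare cream porcelain insulator knob standing on the bench in front of the rail: square foot 54 x 54 x 16 mm, round head 46 mm across from 25 to 50 mm above the underside, 55 mm tall, 180 g. Origin: centre of the underside, z up, x and y square to the foot. May be absent
- gauge: long flat brass film gauge, 26 mm wide, 7 mm thick, 113 mm long with a wire loop like the clips'; hangs on one of the rail's hooks among the clips and stays there. Origin 75 mm below the top of its loop, z up
- rail: fixed wooden hook rail on the bench, 310 mm long (y). Origin on the bench; hooks on the -x side. Plank from x = -77 to -93 mm, top at 125 mm. Two feet, 30 mm wide at y = +-135 mm, reach from x = -100 to +10 mm, so the bench below the hook tips is free
- hooks (a point): on the rail's middle at x = -137 mm, z = 115 mm: where things hang. Four hooks of 8 mm wire at y = -127.5, -42.5, 42.5, 127.5 mm from it stick out level along the rail's -x at this height and end 28 mm in front of this point in a tip turned up 10 mm. The clips hang here, underside 51 mm above the bench, block top 30 mm below the hook wire's centre
- cabinet: fixed oak cabinet 220 (x) x 250 (y) x 108 (z) mm with one drawer. Origin: centre of the underside; own -x is the front, towards which the drawer slides; the front face of the carcase is 110 mm in front of the origin. The cabinet and the rail may stand either way round, left or right
- drawer (a joint): how far the drawer is pulled out, m: 0 fully home, 0.145 at the stop; it slides stiffly (about 1.5 N) and stays where it is left; no latch. At the start it is home or a little ajar
- drawer_floor (a point): point on the drawer's inner floor (12 mm above the bench), moving with it, axes as the cabinet's, x to the back. The inside runs x = -110 to +82 mm, y = -109 to +109 mm. Side walls 55 mm high, front panel (outer face at x = -122 mm) 81 mm; free height under the cabinet top 84 mm. With the drawer right out x = -110 to +35 mm is uncovered
- drawer_handle (a point): middle of the drawer's brass bar handle, moving with it: round bar 10 mm thick, 110 mm long along the cabinet's y, 40 mm in front of the drawer front (35 mm free gap behind the bar), 78 mm above the bench and 30 mm below the cabinet top, so it can be taken from above
- bell_key (a joint): turn of the bell key, rad: 0 at rest, 1.2 at the stop; it grows clockwise seen from above. A spring brings it back (torque 0.03 N m at rest to 0.09 N m at the stop)
- bell_grip (a point): grip point on the axis of the bell key, 52 mm above the bench: dark steel wing 60 mm long (own x, turns with the key), 14 mm thick (own y), from 35 to 65 mm above the bench, on a fixed brass dome 76 mm across and 30 mm high
- carbon_tin: tin sleeve 52 mm across, 90 mm tall, with two copper carbon rods sticking out to 145 mm, standing loose between cabinet and rail; to be left alone. Origin: centre of the underside, z up

How it is judged:
By the outcome, as a careful person would: the job done as asked, in the order asked, and still so for the second after the job is handed in, with the robot touching nothing.
Of clip0, clip1, clip2, insulator0, insulator1 only 3 to 5 are there at a start; the rules pass over those that are not, and their reading is None.
At some moment in a run one of insulator0, insulator1 may be knocked a few centimetres aside while the robot is not near it.
Once in a run the grip may slacken for a moment while it holds something.
It also fails if it takes over 210 s, if anything falls off the work surface, if the arm or the gripper's body presses on something with over 40 N, if the wrist force passes 120 N, or if a joint passes its speed limit or range.

### The arm

A 6-joint arm with a two-finger parallel gripper is mounted at the origin on the work surface. World frame = base frame: x ahead of the robot, y to its left, z up, the work surface at z = 0. Lengths are in mm, angles in rad, forces in N, time in s.
With the tool pointing down it reaches from about 425 to 950 mm from the base axis. Payload 14.7 kg.
Tool frame: the origin (TCP) lies midway between the tips of the shut fingers; the grasp point (between the pads) lies 19 mm behind it; x points along the fingers, z is the direction in which the jaws open and shut, and the axes are right-handed (so a half turn about x gives the same grasp; the last joint's range is limited). The gripper opens to 85 mm and grips with 20 to 120 N. Pads are 22 mm wide; open, the fingers measure 114 mm over their backs; the gripper's body (76 mm by 85 mm) begins 54 mm behind the grasp point. The pads swing forward as they close: fully open they stand 13 mm farther back than shut.
Start: joints at [1.186, 0.48, 1.596, -0, 1.065, -0.047], TCP at [215.394, 613.268, 231.297] pointing down, gripper open.
Joint ranges: [-2.75, 2.75], [-0.82, 2.05], [0.23, 2.67], [-1.56, 4.7], [0.09, 2.69], [-2.92, 2.92]. Speed limits (rad/s): [1.89, 1.89, 2.39, 3.01, 3.01, 3.01].

### API

Orientations are given as a rotation vector (axis times angle).
In Python, from cell import robot, gripper_to, kinematics, optics, hand_in, readout gives the robot as it stands. The module is installed in compiled form; this text tells all that it offers. Calls block until the motion is done:
- robot.move_pose(position, orientation): joint-space move of the TCP to a pose.
- robot.servo_line(position, rate=150, attitude=None): straight line of the TCP; attitude=None keeps the orientation; rate is the mean speed in mm/s.
- robot.movej(angles): joint-space move.
- gripper_to(opening, squeeze=None): finger opening in mm; squeeze is the grip in N (None keeps the last); returns when the fingers have stopped.
- robot.dwell(seconds).
- kinematics.inverse_kinematics(position, orientation): joint angles nearest the present ones, or None.
- optics.read_camera(name): name is "scene" or "side" or "wrist"; returns a dict with "frame" (400x640x3 uint8, red, green, blue), "camera_matrix" (3x3 intrinsics, pixels), "pose" (4x4, takes a point from camera to world coordinates). Camera axes: x right, y down, z forward; pixel columns grow to the right and rows downward; lengths in mm; the calibration is good to about 2 mm. A picture is of the moment at which its call begins. There is no depth.
A pose or a line that the arm cannot do raises robot.Unreachable and nothing moves.
- hand_in(): hands the job in, once; it reports no verdict.
Readings, each from a call of its own:
- readout.read_clock(): time.
- readout.read_joint_positions(): joint angles.
- readout.read_joint_vel(): joint speeds.
- readout.read_joint_efforts(): joint torques, N m.
- readout.read_position(): TCP position.
- readout.read_ee_rot(): TCP orientation.
- readout.read_force(): force on the tool from outside, world axes, zero at the start.
- readout.read_ft_torque(): the same for the moment, N m.
- readout.read_opening(): finger opening in mm.
Only numpy, scipy, OpenCV 4.12 (cv2) and the standard library are available. Lean on these libraries where they do the work, as an engineer would, in place of code of your own. Each camera call takes 0.05 s, during which the arm holds its last target.

## Working session

There is one attempt and no reset: what is moved stays moved. The work goes in short steps, each a Python script; the robot and the scene stay as the last script left them, time stands still between calls to the robot, and variables do not carry over. Pictures are saved under pics/ and viewed, and the job is handed in when it is done.

```bash
mkdir -p pics; ls; cat > h.py <<'E'
import numpy as np, cv2
from cell import robot, gripper_to, kinematics, optics, hand_in, readout
from scipy.spatial.transform import Rotation as R
def snap(n,f):
    d=optics.read_camera(n); np.savez(f'pics/{f}.npz',**{k:np.array(v) for k,v in d.items()})
    cv2.imwrite(f'pics/{f}.png',d['frame'][:,:,::-1]); return d
def load(f): return dict(np.load(f'pics/{f}.npz'))
def plane(d,u,v,z):
    K=np.array(d['camera_matrix']);T=np.array(d['pose'])
    r=T[:3,:3]@np.linalg.inv(K)@np.array([u,v,1.]);o=T[:3,3]
    return o+r*(z-o[2])/r[2]
def proj(d,p):
    K=np.array(d['camera_matrix']);T=np.array(d['pose'])
    c=T[:3,:3].T@(np.array(p)-T[:3,3]);q=K@c;return q[:2]/q[2]
E
python3 - <<'E'
from h import *
for n in ["scene","side","wrist"]:
    d=snap(n,n+"0");print(n,np.round(d['camera_matrix'],1).tolist(),np.round(d['pose'],3).tolist())
print(readout.read_clock(),readout.read_position(),readout.read_ee_rot(),readout.read_opening(),readout.read_force())
E
```

```text
pics
scene [[409.8, 0.0, 324.0], [0.0, 409.8, 205.0], [0.0, 0.0, 1.0]] [[0.018, 0.866, -0.499, 1070.081], [1.0, -0.021, -0.001, -4.233], [-0.011, -0.499, -0.867, 858.982], [0.0, 0.0, 0.0, 1.0]]
side [[488.2, 0.0, 314.8], [0.0, 488.2, 190.2], [0.0, 0.0, 1.0]] [[0.862, -0.363, 0.354, 191.045], [-0.507, -0.638, 0.58, -687.198], [0.016, -0.679, -0.734, 997.142], [0.0, 0.0, 0.0, 1.0]]
wrist [[294.5, 0.0, 317.8], [0.0, 294.5, 198.5], [0.0, 0.0, 1.0]] [[0.332, 0.903, 0.273, 145.117], [0.943, -0.317, -0.098, 636.24], [-0.002, 0.29, -0.957, 373.529], [0.0, 0.0, 0.0, 1.0]]
0.15 [215.28452877 612.98292058 230.81986908] [-0.95735963  1.35108022  0.95654648] 85.43200590630295 [-0.27753233 -0.23839945  0.13984812]
```

View pics/scene0.png

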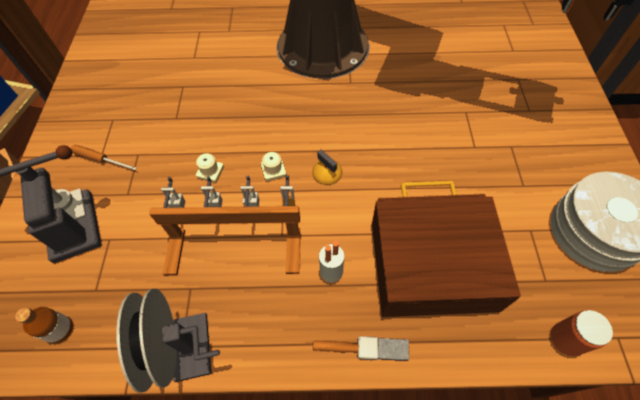

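View pics/side0.png

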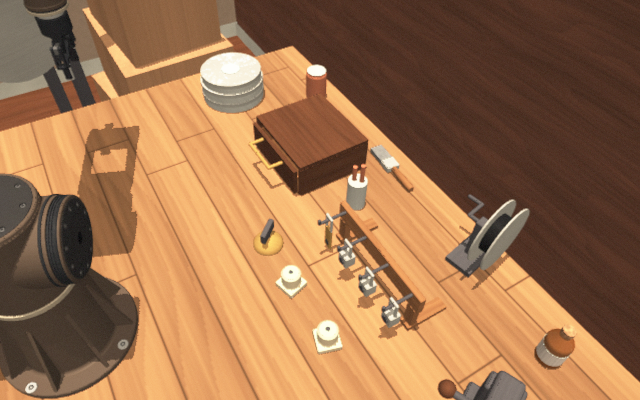

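View pics/wrist0.png

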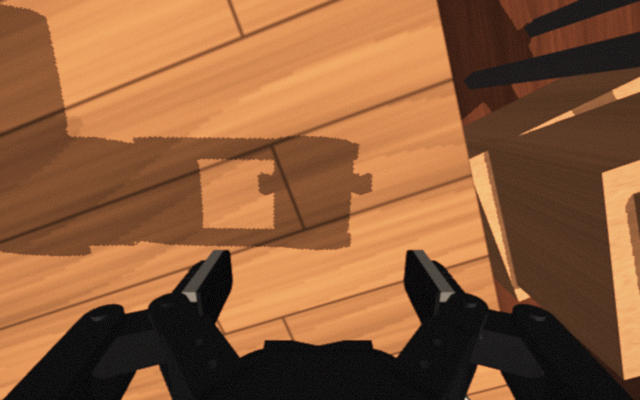

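```bash
python3 - <<'E'
from h import *
a=cv2.imread('pics/scene0.png');cv2.imwrite('pics/sz.png',cv2.resize(a[140:290,140:340],(800,600),interpolation=cv2.INTER_CUBIC))
cv2.imwrite('pics/sz2.png',cv2.resize(a[170:320,360:560],(800,600),interpolation=cv2.INTER_CUBIC))
b=cv2.imread('pics/side0.png');cv2.imwrite('pics/sz3.png',cv2.resize(b[200:350,250:450],(800,600),interpolation=cv2.INTER_CUBIC))
cv2.imwrite('pics/sz4.png',cv2.resize(b[90:240,230:430],(800,600),interpolation=cv2.INTER_CUBIC))
E
```

```text
(no output)
```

View pics/sz.png

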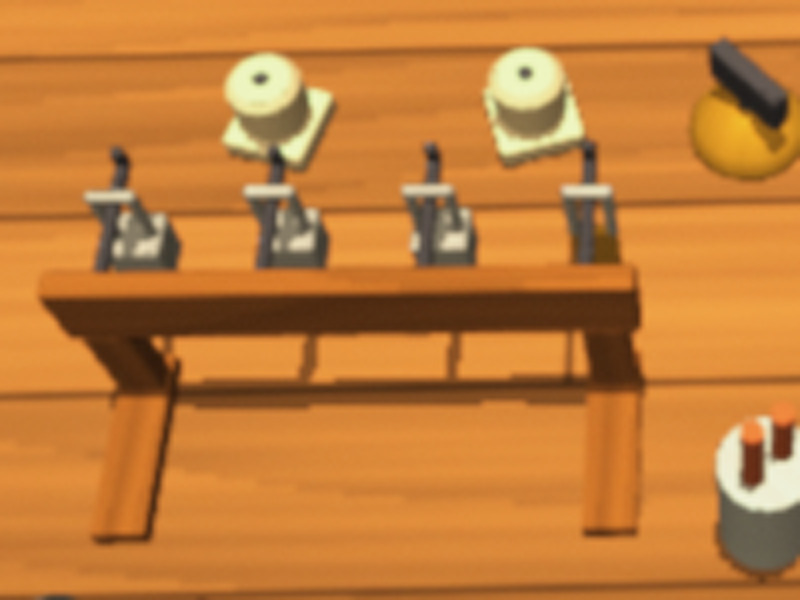

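View pics/sz2.png

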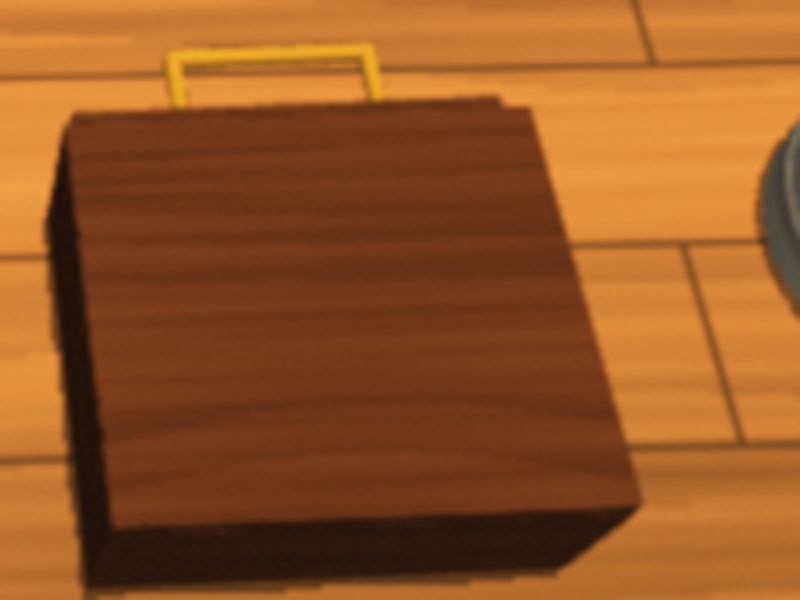

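View pics/sz3.png

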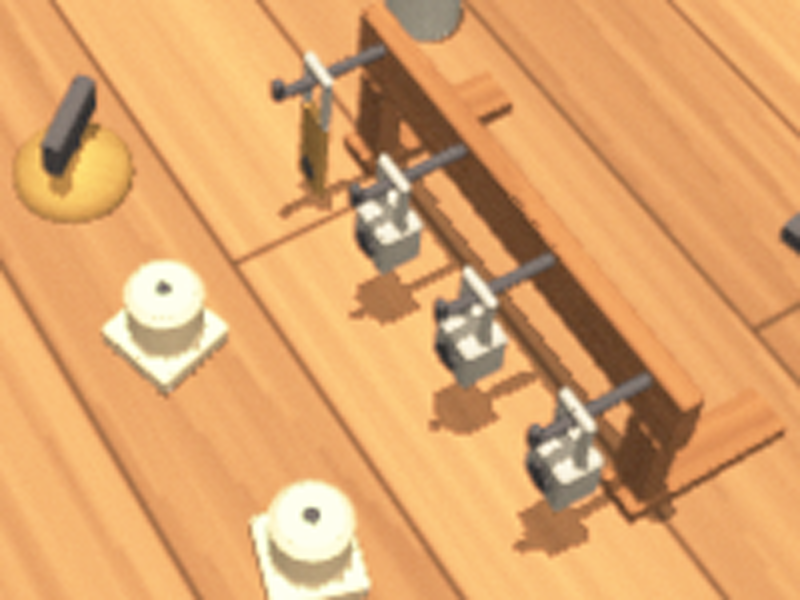

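View pics/sz4.png

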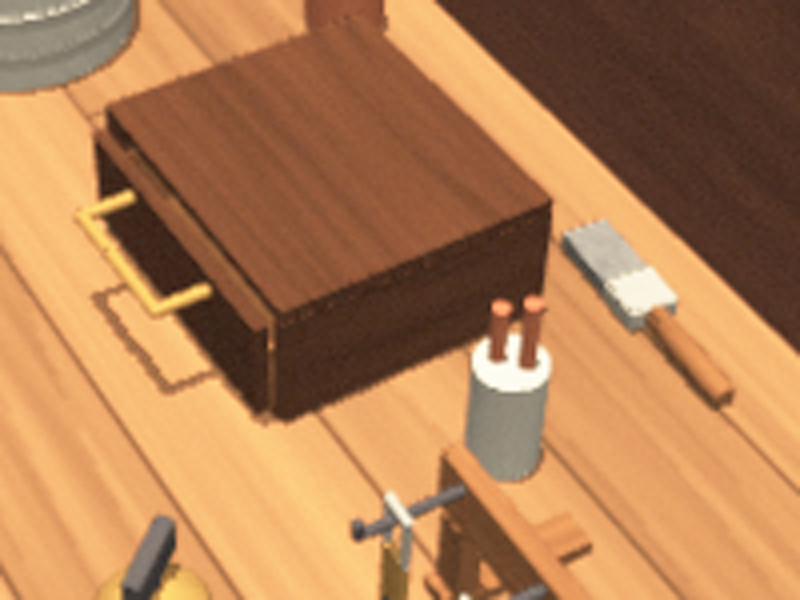

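```bash
cat >> h.py <<'E'
def ray(d,uv):
    K=np.array(d['camera_matrix']);T=np.array(d['pose'])
    r=T[:3,:3]@np.linalg.inv(K)@np.array([uv[0],uv[1],1.]);return T[:3,3],r/np.linalg.norm(r)
def tri(d1,p1,d2,p2):
    o1,r1=ray(d1,p1);o2,r2=ray(d2,p2)
    s=np.linalg.lstsq(np.stack([r1,-r2],1),o2-o1,rcond=None)[0]
    a=o1+s[0]*r1;b=o2+s[1]*r2
    return (a+b)/2,np.linalg.norm(a-b)
E
python3 - <<'E'
from h import *
S=load('scene0');D=load('side0')
z1=lambda u,v:((u+.5)/4+140-.5,(v+.5)/4+140-.5)
z2=lambda u,v:((u+.5)/4+360-.5,(v+.5)/4+170-.5)
z3=lambda u,v:((u+.5)/4+250-.5,(v+.5)/4+200-.5)
z4=lambda u,v:((u+.5)/4+230-.5,(v+.5)/4+90-.5)
P=lambda n,a,b:print(n,np.round(tri(S,a,D,b)[0],1),round(tri(S,a,D,b)[1],1))
for i,(a,b) in enumerate([((118,155),(535,433)),((277,152),(440,308)),((432,150),(357,193)),((589,147),(278,90))]):P('tip%d'%i,z1(*a),z3(*b))
for i,(a,b) in enumerate([((108,197),(575,405)),((268,191),(480,288)),((427,191),(393,175)),((587,191),(318,72))]):P('looptop%d'%i,z1(*a),z3(*b))
P('insA hole',z1(261,78),z3(312,515));P('insB hole',z1(526,72),z3(163,288))
P('railtopL front',z1(40,272),z3(690,400));P('railtopR',z1(634,267),z3(372,10))
print('rail edge z125',plane(S,*z1(40,272),125),plane(S,*z1(634,267),125))
P('handle L',z2(172,58),z4(158,308));P('handle R',z2(370,50),z4(84,214))
print('handle z78',plane(S,*z2(172,58),78),plane(S,*z2(370,50),78))
P('cab FL',z2(70,115),z4(278,318));P('cab FR',z2(530,108),z4(110,110));P('cab BL',z2(112,528),z4(550,203));
print('cab z108',plane(S,*z2(70,115),108),plane(S,*z2(530,108),108),plane(S,*z2(112,528),108),plane(S,*z2(640,503),108))
P('wing a',z1(722,48),z3(84,82));P('wing b',z1(772,110),z3(60,150))
print('tip z125', [np.round(plane(S,*z1(*a),121),0) for a in [(118,155),(277,152),(432,150),(589,147)]])
print('tin', plane(S,*z1(765,465),90))
# insulator foot corners
for n,c in [('A',[(225,138),(300,167),(333,96)]),('B',[(487,95),(507,163),(583,143)])]:
    print(n,[np.round(plane(S,*z1(*q),16),0)[:2] for q in c])
E
```

```text
tip0 [ 570.5 -339.6  121.2] 0.2
tip1 [ 570.4 -253.9  120.3] 1.1
tip2 [ 571.9 -169.6  121.1] 1.4
tip3 [571.8 -84.6 120.4] 1.5
looptop0 [ 597.5 -338.5  122.8] 2.6
looptop1 [ 595.7 -255.1  121.2] 0.2
looptop2 [ 596.9 -169.7  120.2] 0.9
looptop3 [599.3 -84.7 119.9] 0.6
insA hole [ 470.5 -292.9   53.2] 0.8
insB hole [ 470.  -131.3   53.2] 0.2
railtopL front [ 646.5 -365.4  127.1] 1.4
railtopR [650.1 -60.2 123.3] 4.6
rail edge z125 [ 644.89287355 -365.90071872  125.        ] [649.42630152 -58.29053705 125.        ]
handle L [571.3 173.3  79.4] 0.2
handle R [568.9 285.   78.5] 1.9
handle z78 [570.32330396 173.7549191   78.        ] [567.77921958 286.05814118  78.        ]
cab FL [623.8 106.9 103.8] 5.7
cab FR [623.8 354.3 102. ] 3.8
cab BL [845.3 111.3 101.1] 1.4
cab z108 [624.15444781 108.63377192 108.        ] [625.86363134 353.29209666 108.        ] [847.74642638 109.65132608 108.        ] [841.17706979 356.64346755 108.        ]
wing a [486.3  -9.5  97. ] 4.8
wing b [474.2  17.4  11.9] 3.6
tip z125 [array([ 570., -340.,  121.]), array([ 571., -253.,  121.]), array([ 571., -169.,  121.]), array([572., -84., 121.])]
tin [746.23170934   6.89515138  90.        ]
A [array([ 488., -323.]), array([ 511., -273.]), array([ 458., -258.])]
B [array([ 460., -161.]), array([ 511., -146.]), array([498., -99.])]
```

```bash
cat >> h.py <<'E'
def ori(yaw):
    z=np.array([np.cos(yaw),np.sin(yaw),0]);x=np.array([0,0,-1.]);y=np.cross(z,x)
    return R.from_matrix(np.stack([x,y,z],1)).as_rotvec()
def cand(p,yaw):
    out=[]
    for k in(-1,0,1):
        q=kinematics.inverse_kinematics(np.array(p,float),ori(yaw+k*np.pi))
        if q is not None: out.append((round(yaw+k*np.pi,3),np.round(q,2)))
    return out
def st(): 
    print('t',round(readout.read_clock(),1),'p',np.round(readout.read_position(),1),'f',np.round(readout.read_force(),1),'op',round(readout.read_opening(),1))
E
python3 - <<'E'
from h import *
M=R.from_rotvec(readout.read_ee_rot()).as_matrix();print(np.round(M,2))
for n,p,y in [('handle',(570,229,59),0),('handleopen',(430,229,59),0),('clip0',(597,-339,60),np.pi/2),('clip',(597,-170,60),np.pi/2),('place',(500,295,20),np.pi/2),('ins',(470,-293,18),np.pi/2),('bell',(480,0,40),0.9),('bell',(480,0,40),-0.5)]:
    print(n,cand(p,y))
E
```

```text
[[-0.   -0.94  0.33]
 [-0.    0.33  0.94]
 [-1.    0.   -0.  ]]
handle [(-3.142, array([ 0.33,  0.64,  1.81, -0.  ,  0.69, -2.81])), (0.0, array([ 0.33,  0.64,  1.81, -0.  ,  0.69,  0.33])), (3.142, array([ 0.33,  0.64,  1.81, -0.  ,  0.69, -2.81]))]
handleopen [(-3.142, array([ 0.43,  0.52,  2.11, -0.  ,  0.51, -2.71])), (0.0, array([ 0.43,  0.52,  2.11, -0.  ,  0.51,  0.43])), (3.142, array([ 0.43,  0.52,  2.11, -0.  ,  0.51, -2.71]))]
clip0 [(-1.571, array([-0.56,  0.72,  1.63, -0.  ,  0.79,  1.01])), (1.571, array([-0.56,  0.72,  1.63,  0.  ,  0.79, -2.13])), (4.712, array([-0.56,  0.72,  1.63, -0.  ,  0.79,  1.01]))]
clip [(-1.571, array([-0.33,  0.65,  1.8 , -0.  ,  0.7 ,  1.24])), (1.571, array([-0.33,  0.65,  1.8 ,  0.  ,  0.7 , -1.9 ])), (4.712, array([-0.33,  0.65,  1.8 , -0.  ,  0.7 ,  1.24]))]
place [(-1.571, array([ 0.48,  0.67,  1.91, -0.  ,  0.56,  2.05])), (1.571, array([ 0.48,  0.67,  1.91, -0.  ,  0.56, -1.09])), (4.712, array([0.48, 0.67, 1.91, 0.  , 0.56, 2.05]))]
ins [(-1.571, array([-0.61,  0.65,  1.97, -0.  ,  0.52,  0.96])), (1.571, array([-0.61,  0.65,  1.97,  0.  ,  0.52, -2.18])), (4.712, array([-0.61,  0.65,  1.97, -0.  ,  0.52,  0.96]))]
bell [(-2.242, array([-0.06,  0.55,  2.14,  0.  ,  0.45,  2.18])), (0.9, array([-0.06,  0.55,  2.14, -0.  ,  0.45, -0.96])), (4.042, array([-0.06,  0.55,  2.14,  0.  ,  0.45,  2.18]))]
bell [(-3.642, array([-0.06,  0.55,  2.14, -0.  ,  0.45, -2.7 ])), (-0.5, array([-0.06,  0.55,  2.14, -0.  ,  0.45,  0.44])), (2.642, array([-0.06,  0.55,  2.14, -0.  ,  0.45, -2.7 ]))]
```

```bash
python3 - <<'E'
from h import *
robot.move_pose([569.5,229.5,200],ori(0)); gripper_to(36,60); st()
snap('wrist','w1');snap('side','side1')
E
```

```text
t 2.6 p [569.5 229.5 200. ] f [ 0.4 -0.4 -0.3] op 36.0
```

View pics/w1.png

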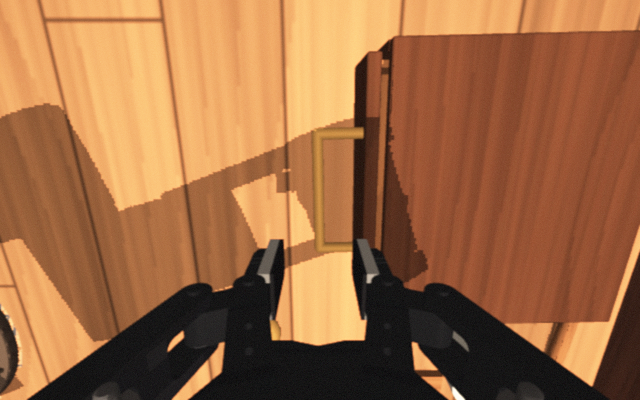

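```bash
python3 - <<'E'
from h import *
W=load('w1')
for p in [(319,132),(319,246)]: print(plane(W,*p,78))
print('cab',[np.round(plane(W,*p,108)) for p in [(397,37),(385,320)]],'panel',plane(W,378,55,81), plane(W,358,65,81))
E
```

```text
[570.13277107 282.80271048  78.        ]
[570.24813966 172.60251904  78.        ]
cab [array([626., 351., 108.]), array([633., 110., 108.])] panel [617.79601628 343.95000233  81.        ] [601.90865645 336.52139952  81.        ]
```

```bash
python3 - <<'E'
from h import *
robot.servo_line([570,228.5,59],120); st()
gripper_to(0,60); st()
robot.servo_line([500,228.5,59],80); st()
robot.servo_line([434,228.5,59],60); st()
snap('scene','scene2')
E
```

```text
t 4.0 p [570.5 228.7  59.7] f [0.4 0.7 0.5] op 36.3
t 4.4 p [570.4 228.6  59.7] f [-0.9  0.1  5.8] op 7.9
t 5.4 p [499.4 227.3  59.6] f [ -0.6 -15.6  15.7] op 7.9
t 6.6 p [432.4 226.1  59.5] f [ -1.1 -32.5  27. ] op 7.9
```

View pics/scene2.png

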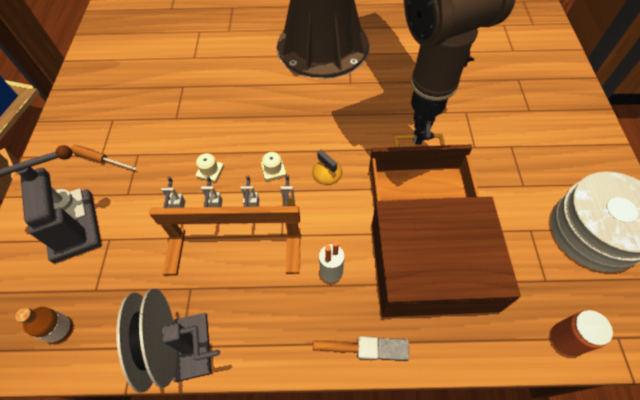

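```bash
cat >> h.py <<'E'
def knobs(d,box=(100,340,185,350)):
    """cream blobs in scene view (bench): returns plane(hole,z=54)-like estimate via head circle top"""
    f=np.array(d['frame']).astype(int); r,g,b=f[...,0],f[...,1],f[...,2]
    m=((r>150)&(g>150)&(b>100)&(r-b<110)).astype(np.uint8)
    n,l,s,c=cv2.connectedComponentsWithStats(cv2.morphologyEx(m,cv2.MORPH_CLOSE,np.ones((3,3))))
    out=[]
    for i in range(1,n):
        x,y,w,h,a=s[i]
        if a<150 or a>1500: continue
        g4=r[y:y+h,x:x+w]; k=(l[y:y+h,x:x+w]>0)
        sub=g4[2:h//2+2,4:w-4]; v,u=np.unravel_index(sub.argmin(),sub.shape)
        out.append((x,y,w,h,a,np.round(plane(d,x+4+u,y+2+v,54),1)))
    return out
E
python3 - <<'E'
from h import *
gripper_to(36); robot.servo_line([434,226,230],200); st()
for k in knobs(load('scene2')): print(k)
gripper_to(75)
robot.move_pose([470,-131.3,200],ori(np.pi/2+0.29)); st()
snap('wrist','w3'); d=snap('scene','scene3')
for k in knobs(d): print(k)
E
```

```text
t 8.1 p [433.4 225.8 229.1] f [ 0.3 -0.7 -0.9] op 36.1
(np.int32(196), np.int32(153), np.int32(27), np.int32(28), np.int32(389), array([ 488.9, -265.6,   54. ]))
(np.int32(261), np.int32(152), np.int32(25), np.int32(27), np.int32(402), array([ 471.6, -131.3,   54. ]))
(np.int32(56), np.int32(188), np.int32(26), np.int32(13), np.int32(159), array([ 564.8, -616.4,   54. ]))
(np.int32(319), np.int32(244), np.int32(26), np.int32(24), np.int32(347), array([733.5,   3.4,  54. ]))
(np.int32(139), np.int32(294), np.int32(12), np.int32(82), np.int32(207), array([ 848.3, -364.5,   54. ]))
(np.int32(116), np.int32(299), np.int32(12), np.int32(82), np.int32(237), array([ 886. , -401.2,   54. ]))
(np.int32(577), np.int32(310), np.int32(36), np.int32(35), np.int32(969), array([861.3, 536.2,  54. ]))
(np.int32(358), np.int32(336), np.int32(50), np.int32(23), np.int32(952), array([914.6,  91.7,  54. ]))
t 10.9 p [ 470.1 -131.1  200. ] f [ 0.6  0.4 -0.2] op 75.1
(np.int32(196), np.int32(153), np.int32(27), np.int32(28), np.int32(390), array([ 488.9, -265.6,   54. ]))
(np.int32(262), np.int32(153), np.int32(17), np.int32(14), np.int32(174), array([ 471.6, -131.3,   54. ]))
(np.int32(56), np.int32(188), np.int32(26), np.int32(13), np.int32(159), array([ 564.8, -616.4,   54. ]))
(np.int32(319), np.int32(244), np.int32(26), np.int32(24), np.int32(349), array([717.8,  18.7,  54. ]))
(np.int32(139), np.int32(294), np.int32(12), np.int32(82), np.int32(212), array([ 869.8, -360.1,   54. ]))
(np.int32(116), np.int32(299), np.int32(13), np.int32(83), np.int32(241), array([ 874.6, -403.8,   54. ]))
(np.int32(577), np.int32(310), np.int32(36), np.int32(35), np.int32(973), array([863.4, 543.3,  54. ]))
(np.int32(358), np.int32(336), np.int32(51), np.int32(23), np.int32(984), array([914.6,  91.7,  54. ]))
```

View pics/w3.png

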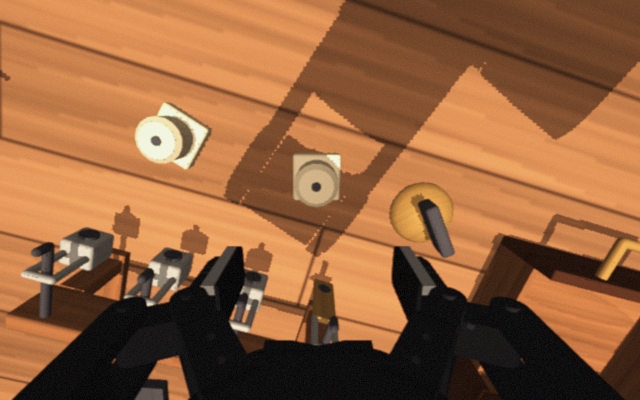

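View pics/scene3.png

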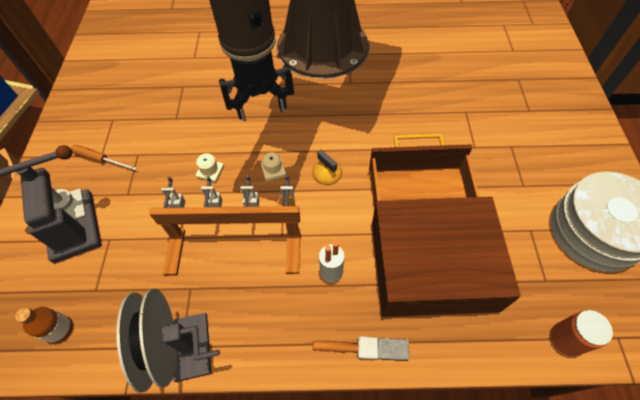

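```bash
python3 - <<'E'
from h import *
W=load('w3');print(plane(W,316.5,187,54),'A',plane(W,155.5,141,54))
a=plane(W,425,203,65);b=plane(W,448,252,65);print('wing',a,b,(a+b)/2,np.arctan2(*(b-a)[1::-1]))
y=np.pi/2+.29
p=plane(W,316.5,187,54)
p=np.array([(p[0]+471)/2,(p[1]-131.3)/2,0])
robot.servo_line([p[0],p[1],20],150);st()
gripper_to(30,50);st()
robot.servo_line([p[0],p[1],220],200);st()
E
```

```text
[ 471.40136248 -133.49827089   54.        ] A [ 471.83719962 -295.89764032   54.        ]
wing [453.6304289  -26.65907353  65.        ] [496.57350862  17.07087225  65.        ] [475.10196876  -4.79410064  65.        ] 0.7944764717740461
t 12.3 p [ 471.6 -132.5   20.6] f [ 0.5  0.  -0.1] op 75.1
t 12.7 p [ 471.6 -132.6   20.9] f [-3.   0.2 14.6] op 44.8
t 13.9 p [ 470.6 -132.2  219.1] f [-0.1 -0.3 -2.5] op 44.7
```

```bash
cat >> h.py <<'E'
YP=np.pi/2+0.015
def place(x,y,z,rel):
    robot.move_pose([x,y,220],ori(YP)); st()
    if readout.read_opening()<5: print('LOST'); return
    robot.servo_line([x,y,z+15],150); robot.servo_line([x,y,z],40); st()
    gripper_to(rel); robot.servo_line([x,y,220],200); st()
E
python3 - <<'E'
from h import *
place(520,156,33.5,60)
snap('wrist','w4'); d=snap('scene','scene4'); snap('side','side4')
E
```

```text
t 15.0 p [519.9 155.2 219.6] f [ 0.2 -0.1 -2.9] op 44.7
t 16.8 p [519.8 156.   33.2] f [ 0.4  0.  -1.8] op 44.4
t 18.3 p [519.4 155.8 218.8] f [ 0.5  0.1 -1. ] op 60.2
```

View pics/w4.png

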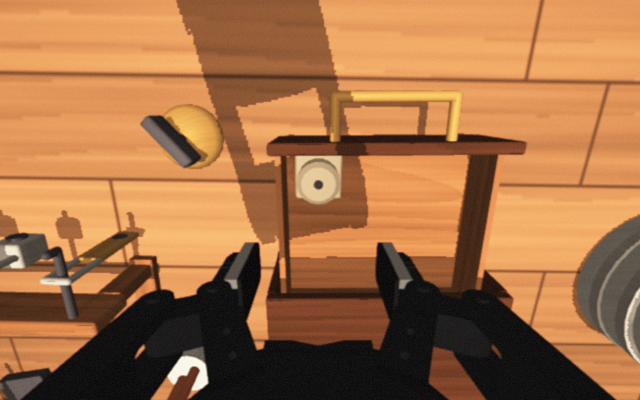

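View pics/scene4.png

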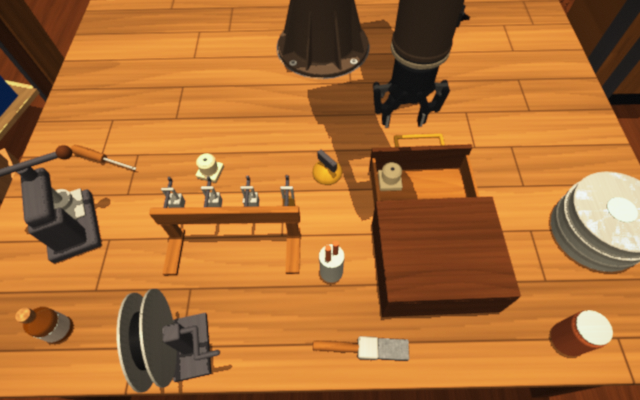

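```bash
python3 - <<'E'
from h import *
gripper_to(75)
robot.move_pose([471,-294,190],ori(np.pi/2-.35)); st()
d=snap('wrist','w5')
E
```

```text
t 20.4 p [ 471.4 -293.2  190.1] f [-0.4 -0.4  0.9] op 75.0
```

View pics/w5.png

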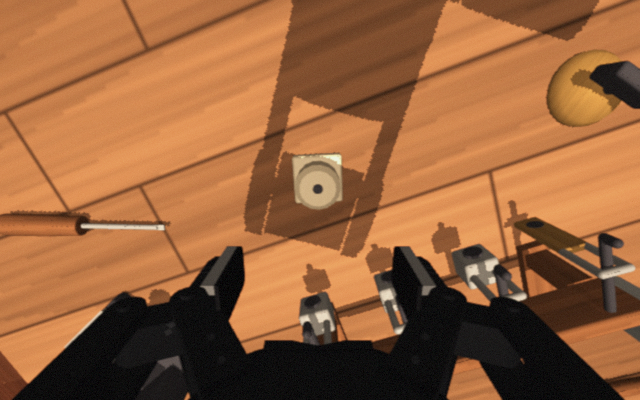

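```bash
python3 - <<'E'
from h import *
p=plane(load('w5'),318,188,54);print(p)
x,y=(p[0]+470.5)/2,(p[1]-293.5)/2
robot.servo_line([x,y,20.5],150);st()
gripper_to(30,50);st()
robot.servo_line([x,y,220],200);st()
place(562,220,33.5,60)
gripper_to(60)
robot.move_pose([597.5,-169.6,220],ori(np.pi/2-.008)); st()
snap('wrist','w6');snap('scene','scene6');snap('side','side6')
E
```

```text
[ 470.96399728 -294.53529482   54.        ]
t 21.7 p [ 471.2 -294.3   21.2] f [-0.5  0.4 -0.2] op 74.5
t 22.1 p [ 471.1 -294.2   21.4] f [-2.2  1.1 12.4] op 44.7
t 23.3 p [ 470.1 -293.6  219. ] f [ 0.2  0.6 -2.5] op 44.4
t 25.2 p [562.3 219.1 220. ] f [-0.5 -0.7 -2.1] op 44.9
t 27.0 p [562.5 220.   33.5] f [ 1.6 -1.1  3.1] op 44.5
t 28.4 p [561.3 219.8 219. ] f [-0.   0.1  0.6] op 60.1
t 30.0 p [ 597.7 -168.5  220. ] f [0.6 0.4 0.2] op 59.9
```

View pics/w6.png

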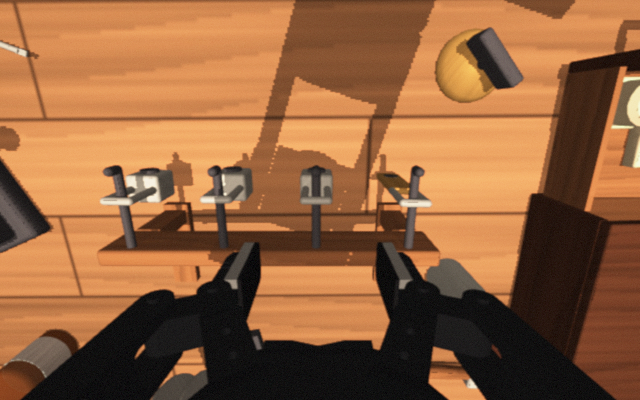

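View pics/scene6.png

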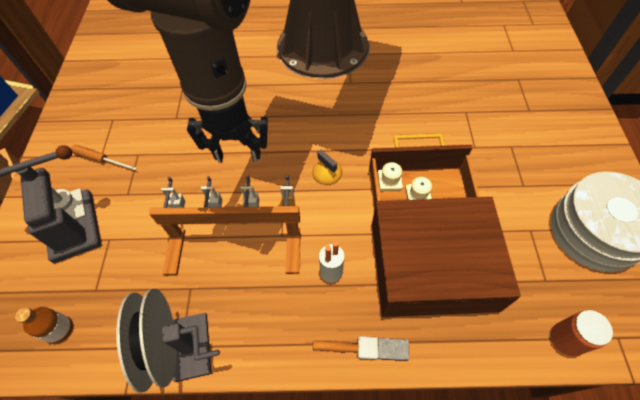

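```bash
python3 - <<'E'
from h import *
W=load('w6')
for p in [(315.5,201),(222,201),(129.5,202)]: print(plane(W,*p,124))
# hook bases/tips
for p in [(315.5,171),(316.5,240),(216,171),(222,240)]: print('hk',plane(W,*p,119))
x,y=597.5,-169.8
robot.servo_line([x,y,140],200);snap('wrist','w7')
E
```

```text
[ 597.89713013 -172.00237431  124.        ]
[ 597.31949811 -251.43869736  124.        ]
[ 597.63777378 -330.21901493  124.        ]
hk [ 573.02146528 -171.80147561  119.        ]
hk [ 636.3853435  -171.50917709  119.        ]
hk [ 572.40898151 -255.51264706  119.        ]
hk [ 635.76966354 -256.91589754  119.        ]
```

View pics/w7.png

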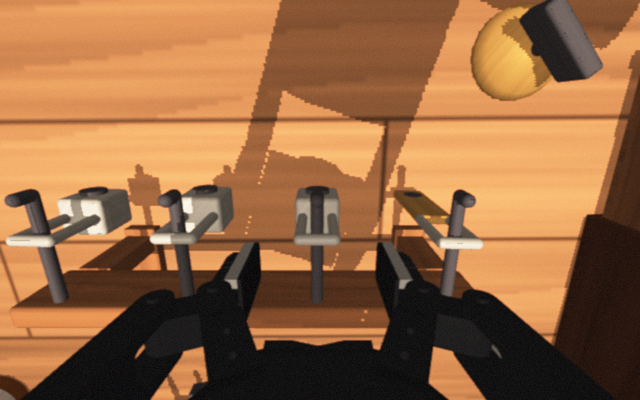

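```bash
cat >> h.py <<'E'
def unhook(x,y,w=np.pi/2-.008):
    robot.servo_line([x,y,61],120);st()
    gripper_to(20,60);st()
    z=readout.read_position()[2]
    robot.servo_line([x,y,61+18],60);st()
    robot.servo_line([x-70,y,61+18],80);st()
    robot.servo_line([x-70,y,220],200);st()
E
python3 - <<'E'
from h import *
unhook(597.5,-170.3)
snap('wrist','w8');snap('side','side8')
E
```

```text
t 31.6 p [ 598.  -170.5   61.7] f [-0.1 -0.2  1.5] op 59.9
t 31.9 p [ 598.1 -170.2   61.7] f [-0.2  3.3  6.7] op 30.9
t 32.4 p [ 597.7 -170.4   79.5] f [ 0.1 -0.9 -1.8] op 30.8
t 33.4 p [ 528.1 -170.4   79.1] f [-0.3 -0.5 -1.3] op 30.9
t 34.3 p [ 527.  -170.1  219. ] f [-0.6 -0.  -1.2] op 30.8
```

View pics/w8.png

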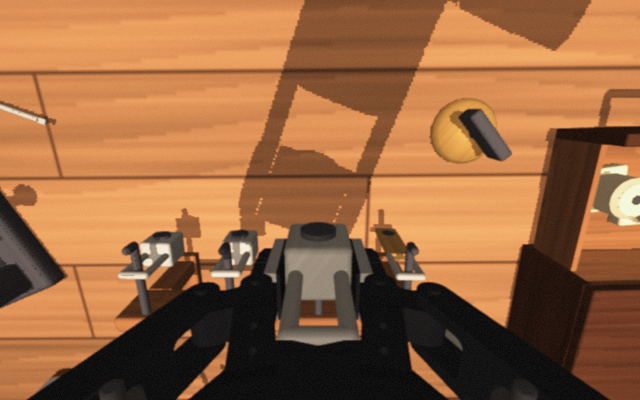

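View pics/side8.png

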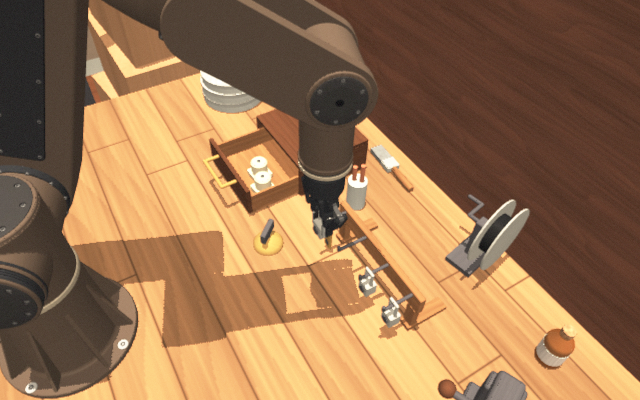

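```bash
python3 - <<'E'
from h import *
place(574,290,23.5,44)
snap('wrist','w9')
gripper_to(60)
robot.move_pose([597.5,-255,200],ori(np.pi/2-.008)); st()
robot.servo_line([597.5,-255,140],200)
d=snap('wrist','w10')
E
```

```text
t 36.1 p [574.3 288.9 220. ] f [-0.2 -0.5 -1.6] op 30.8
t 38.0 p [574.3 290.   23.4] f [ 1.4 -0.6  1.5] op 31.1
t 39.4 p [573.4 289.7 218.9] f [ 1.4 -0.6 -0.1] op 44.5
t 41.7 p [ 597.9 -254.   200. ] f [-0.  -0.3 -1.2] op 59.9
```

View pics/w9.png

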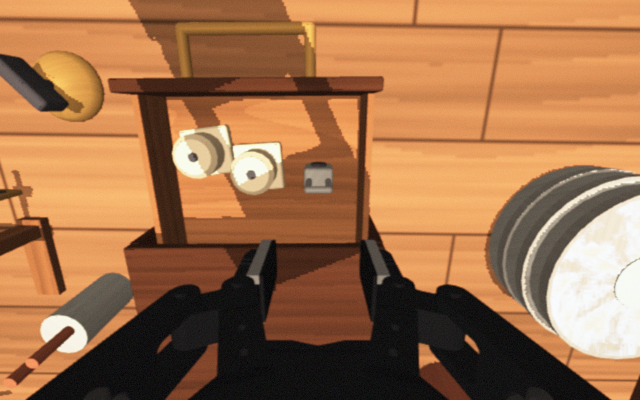

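View pics/w10.png

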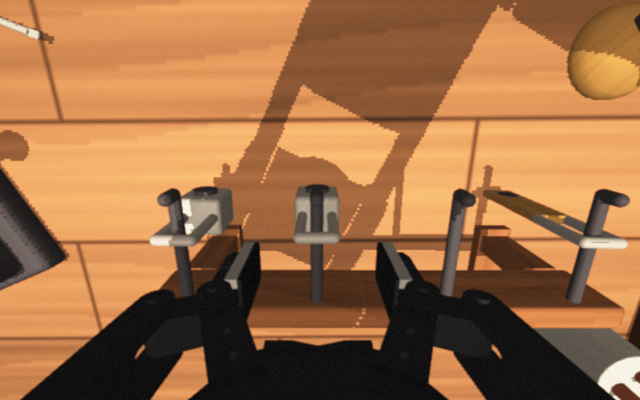

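```bash
python3 - <<'E'
from h import *
unhook(597.5,-255.2)
if readout.read_opening()>25:
    place(538,290,23.5,44)
    snap('wrist','w11')
    gripper_to(60)
    robot.move_pose([597.5,-340,200],ori(np.pi/2-.008)); st()
    robot.servo_line([597.5,-340,140],200)
d=snap('wrist','w12');snap('scene','scene12')
E
```

```text
t 43.0 p [ 598.  -255.4   61.7] f [ 0.8  0.9 -0.6] op 60.0
t 43.4 p [ 598.  -255.5   61.7] f [ 0.6 -0.4  5.6] op 30.9
t 43.8 p [ 597.7 -255.3   79.5] f [ 0.4  0.7 -0.3] op 30.7
t 44.8 p [ 528.1 -255.4   79.1] f [-0.2 -0.5 -0.5] op 31.0
t 45.7 p [ 527.  -254.9  219. ] f [ 0.5 -1.3 -1.2] op 30.8
t 47.7 p [538.4 289.1 220. ] f [-0.2  0.8 -0.5] op 30.9
t 49.5 p [538.3 290.   23.4] f [ 1.8 -0.9  2.6] op 30.8
t 51.0 p [537.4 289.7 218.9] f [-0.6 -0.4  0. ] op 44.0
t 53.6 p [ 598.  -339.   200.1] f [ 0.2 -0.3  0.3] op 60.3
```

View pics/w11.png

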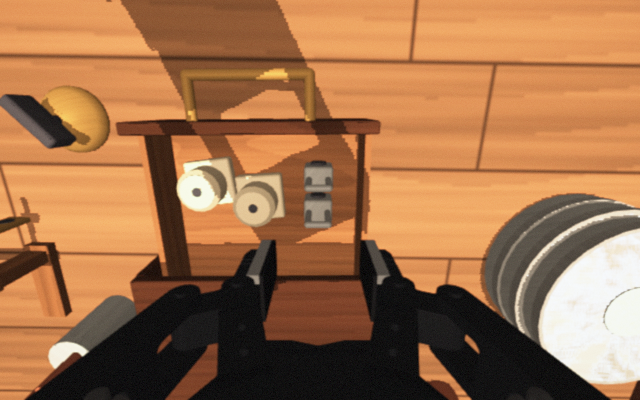

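View pics/w12.png

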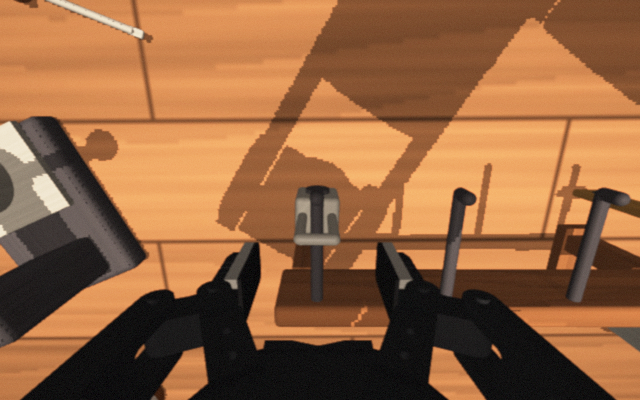

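```bash
python3 - <<'E'
from h import *
unhook(597.5,-340)
if readout.read_opening()>25:
    place(508,230,23.5,42)
snap('wrist','w13');snap('scene','scene13');snap('side','side13')
E
```

```text
t 54.9 p [ 597.9 -340.3   61.6] f [0.4 0.3 1.1] op 60.0
t 55.3 p [ 598.  -340.3   61.9] f [-1.1  0.5  7. ] op 30.6
t 55.8 p [ 597.7 -340.1   79.5] f [-0.6  0.6 -2.3] op 31.1
t 56.8 p [ 528.  -340.2   79.1] f [-0.  -0.  -1.4] op 31.0
t 57.6 p [ 527.  -339.6  218.9] f [ 0.  -0.3 -1.5] op 31.1
t 59.7 p [508.4 229.3 220. ] f [-0.5 -0.3 -1.4] op 31.0
t 61.6 p [508.5 230.   23.5] f [ 1.9 -1.8  3.5] op 30.9
t 63.0 p [507.4 229.8 219. ] f [ 0.4 -0.1 -0.3] op 42.0
```

View pics/w13.png

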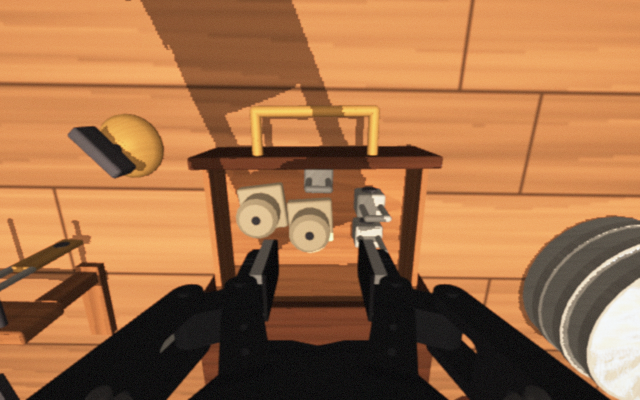

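View pics/scene13.png

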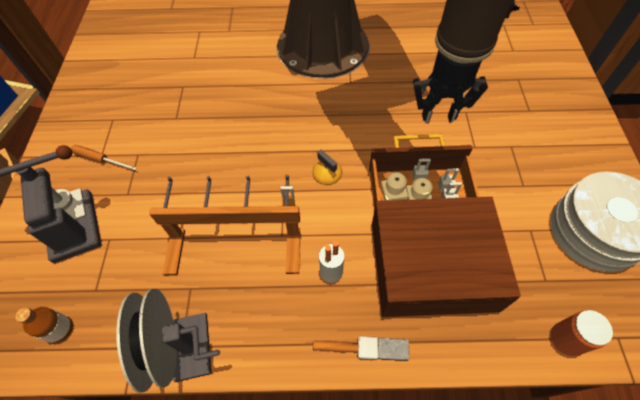

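```bash
python3 - <<'E'
from h import *
W=load('w13');a=plane(W,257,111,78);b=plane(W,376,110,78);print(a,b)
robot.move_pose([432,226,200],ori(0)); gripper_to(36,60); snap('wrist','w14')
E
```

```text
[435.20243673 170.83717479  78.        ] [432.69791201 280.73729026  78.        ]
```

View pics/w14.png

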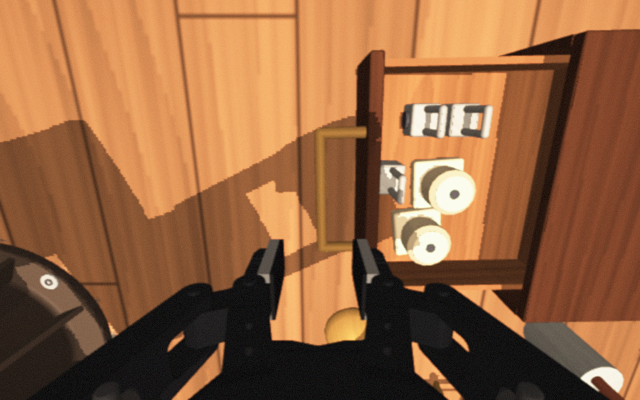

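```bash
python3 - <<'E'
from h import *
robot.servo_line([433,226,59],120); gripper_to(0,40); st()
robot.servo_line([500,227.2,59],60); st()
robot.servo_line([562,228.4,59],60); st()
for x in range(565,590,1):
    robot.servo_line([x,228.6,59],30); f=np.array(readout.read_force()); print(x,np.round(readout.read_position()[0],1),np.round(f,1))
    if abs(f[0])>15: break
st(); snap('scene','scene15'); snap('side','side15')
E
```

```text
t 66.6 p [433.5 226.2  59.6] f [ 0.1 -0.6  7. ] op 8.5
t 67.9 p [500.8 227.6  59.6] f [1.  2.1 7. ] op 8.2
t 69.0 p [562.7 228.8  59.6] f [0.6 3.8 5.7] op 8.6
565 565.7 [2.2 1.5 5.8]
566 566.4 [0.  2.1 6.9]
567 567.4 [-0.3  1.7  6.7]
568 568.3 [-0.6  3.7  7.5]
569 569.3 [-0.1  2.4  5.9]
570 570.3 [-0.   2.7  7.2]
571 571.3 [-0.6  2.6  6.1]
572 572.4 [-1.   3.7  6.9]
573 573.3 [-0.2  3.6  6.7]
574 573.6 [-4.3  4.8 10.8]
575 573.6 [-9.6  5.3 15.8]
576 573.6 [-16.8   7.   19. ]
t 72.0 p [573.6 229.   59.5] f [-16.8   7.   19. ] op 8.4
```

View pics/side15.png

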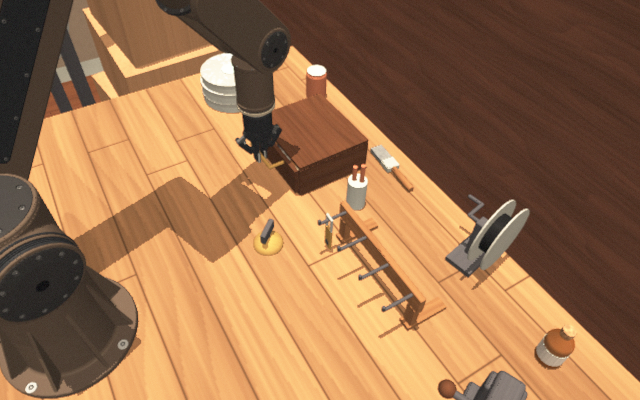

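```bash
python3 - <<'E'
from h import *
gripper_to(36); robot.servo_line([573.6,229,220],200); st()
robot.move_pose([400,0,210],ori(np.pi/2)); 
snap('wrist','w16'); snap('scene','scene16')
E
```

```text
t 73.5 p [573.  228.8 218.9] f [ 0.4  0.2 -0.2] op 36.4
```

View pics/w16.png

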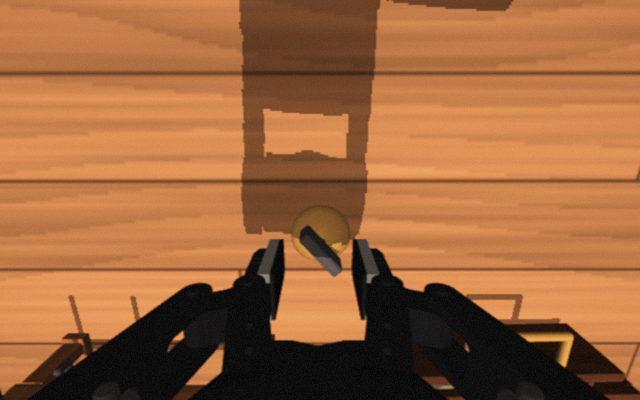

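View pics/scene16.png

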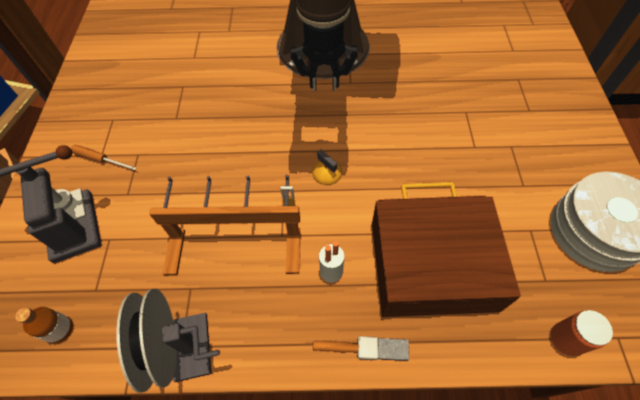

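```bash
python3 - <<'E'
from h import *
robot.move_pose([515,0,190],ori(np.pi/2)); 
d=snap('wrist','w17');a=d['frame'][:,:,::-1]
print(np.round(d['pose'],2).tolist())
cv2.imwrite('pics/w17z.png',cv2.resize(a[60:240,200:440],(800,600),interpolation=cv2.INTER_CUBIC))
E
```

```text
[[0.0, 0.96, 0.29, 440.86], [1.0, 0.0, -0.0, -1.22], [-0.0, 0.29, -0.96, 332.15], [0.0, 0.0, 0.0, 1.0]]
```

View pics/w17z.png

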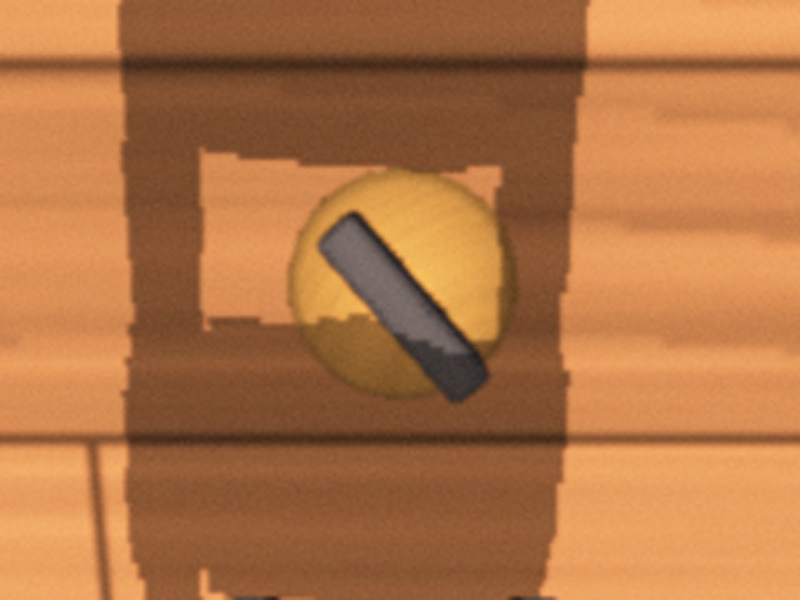

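```bash
python3 - <<'E'
from h import *
W=load('w17');g=lambda u,v,z:plane(W,(u+.5)*.3+200-.5,(v+.5)*.3+60-.5,z)
a=g(336,227,65);b=g(472,389,65);c=(a+b)/2
yaw=np.arctan2(b[1]-a[1],b[0]-a[0]);print(a,b,c,np.linalg.norm(b-a),yaw)
print('dome',g(403,284,8))
jy=yaw+np.pi/2
for j in (jy,jy-np.pi): print(j,cand([c[0],c[1],35],j),cand([c[0],c[1],35],j-1.3))
E
```

```text
[456.10962397 -16.69469419  65.        ] [499.96067644  20.35595323  65.        ] [478.0351502    1.83062952  65.        ] 57.40788514453904 0.7015376743782128
dome [477.51215862   1.59813916   8.        ]
2.2723340011731095 [(np.float64(-0.869), array([-0.06,  0.56,  2.14, -0.  ,  0.44,  0.81])), (np.float64(2.272), array([-0.06,  0.56,  2.14, -0.  ,  0.44, -2.33])), (np.float64(5.414), array([-0.06,  0.56,  2.14,  0.  ,  0.44,  0.81]))] [(np.float64(-2.169), array([-0.06,  0.56,  2.14, -0.  ,  0.44,  2.11])), (np.float64(0.972), array([-0.06,  0.56,  2.14, -0.  ,  0.44, -1.03])), (np.float64(4.114), array([-0.06,  0.56,  2.14, -0.  ,  0.44,  2.11]))]
-0.8692586524166837 [(np.float64(-4.011), array([-0.06,  0.56,  2.14,  0.  ,  0.44, -2.33])), (np.float64(-0.869), array([-0.06,  0.56,  2.14, -0.  ,  0.44,  0.81])), (np.float64(2.272), array([-0.06,  0.56,  2.14, -0.  ,  0.44, -2.33]))] [(np.float64(-5.311), array([-0.06,  0.56,  2.14, -0.  ,  0.44, -1.03])), (np.float64(-2.169), array([-0.06,  0.56,  2.14, -0.  ,  0.44,  2.11])), (np.float64(0.972), array([-0.06,  0.56,  2.14, -0.  ,  0.44, -1.03]))]
```

```bash
python3 - <<'E'
from h import *
c=[477.8,1.8];j=2.272
gripper_to(40)
robot.move_pose([*c,120],ori(j)); robot.servo_line([*c,36],100); st()
gripper_to(5,60); st()
q0=np.array(readout.read_joint_positions());t0=readout.read_ft_torque()[2]
print(q0[5],np.round(readout.read_ft_torque(),3))
for k in [.2,.4,.6,.8,1.0,1.1,1.15,1.2,1.23,1.26,1.29,1.32]:
    q=q0.copy();q[5]+=k;robot.movej(q)
    t=readout.read_ft_torque();qq=readout.read_joint_positions()
    print(k,round(qq[5]-q0[5],3),np.round(t,3),np.round(readout.read_force(),1))
    if abs(t[2]-t0)>0.6: break
snap('scene','scene18');snap('side','side18');st()
E
```

```text
t 77.9 p [478.1   1.8  36.4] f [ 0.3  0.4 -0.1] op 40.0
t 78.2 p [478.1   2.   36.7] f [-1.8  3.3  9.9] op 13.1
-2.3316776633394225 [0.59  0.318 0.025]
0.2 0.198 [0.974 0.136 0.043] [-0.9  5.8 -3.5]
0.4 0.397 [1.593 0.113 0.069] [-1.3  9.1 -3. ]
0.6 0.597 [2.262 0.202 0.087] [-0.7 13.6 -2.6]
0.8 0.797 [2.969 0.098 0.082] [-1.3 17.3 -2.1]
1.0 0.997 [3.666 0.025 0.133] [-0.8 21.5 -2.2]
1.1 1.097 [ 3.976 -0.03   0.104] [ 0.1 25.  -2.7]
1.15 1.147 [ 4.135e+00 -4.000e-03  1.100e-01] [-1.1 25.7 -2.4]
1.2 1.197 [ 4.331 -0.051  0.188] [-0.2 26.9 -2.6]
1.23 1.226 [4.383 0.011 0.872] [-0.8 27.5 -1.8]
t 80.9 p [477.8   3.3  36.8] f [ 0.1 27.  -1.5] op 13.1
```

```bash
python3 - <<'E'
import cv2
a=cv2.imread('pics/side18.png');cv2.imwrite('pics/z18.png',cv2.resize(a[170:290,200:360],(800,600),interpolation=cv2.INTER_CUBIC))
E
```

```text
(no output)
```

View pics/z18.png

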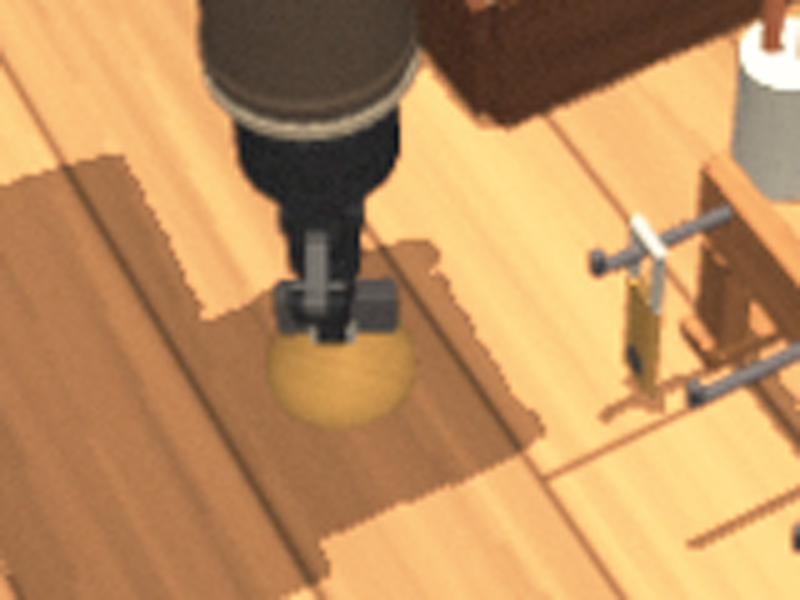

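```bash
python3 - <<'E'
from h import *
robot.dwell(0.3)
q0=np.array(readout.read_joint_positions())
for k in [-.4,-.8,-1.15]:
    q=q0.copy();q[5]+=k;robot.movej(q)
st(); gripper_to(45); p=readout.read_position(); robot.servo_line([p[0],p[1],150],120)
robot.move_pose([515,0,190],ori(np.pi/2)); d=snap('wrist','w19'); a=d['frame'][:,:,::-1]
cv2.imwrite('pics/w19z.png',cv2.resize(a[60:240,200:440],(800,600),interpolation=cv2.INTER_CUBIC))
robot.move_pose([400,0,260],ori(np.pi/2)); snap('scene','scene19');snap('side','side19');st()
E
```

```text
t 82.6 p [478.    2.4  36.8] f [ -1.2 -14.9  -6.2] op 12.9
t 85.6 p [400.5  -0.  259.6] f [-0.3 -1.3 -0.3] op 45.0
```

View pics/w19z.png

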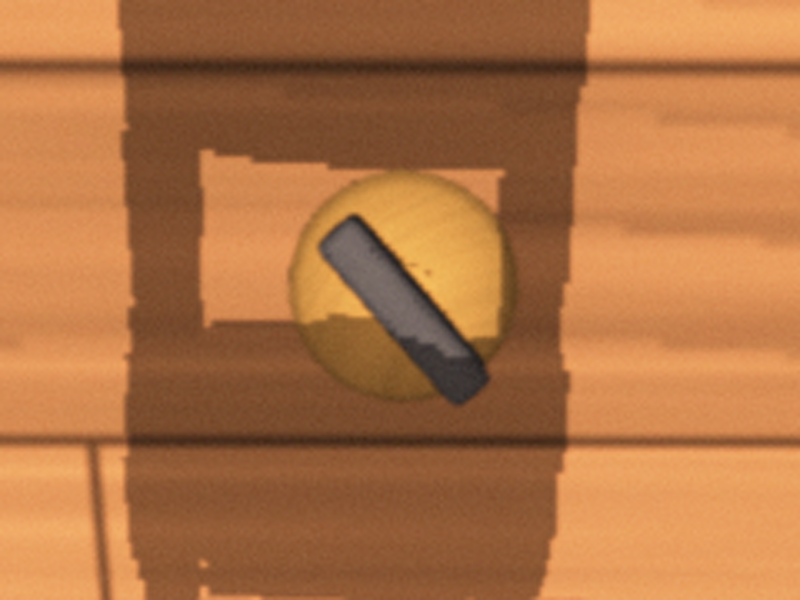

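View pics/scene19.png

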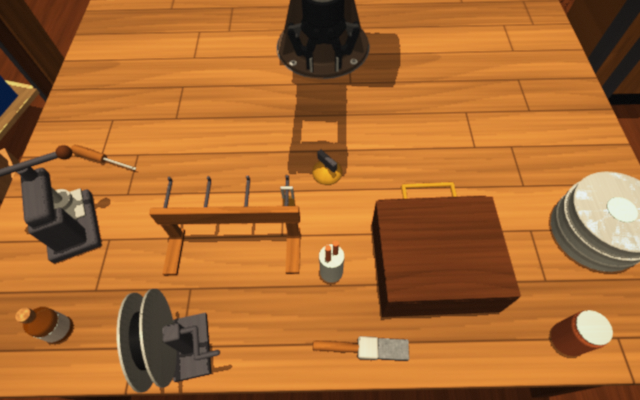

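View pics/side19.png

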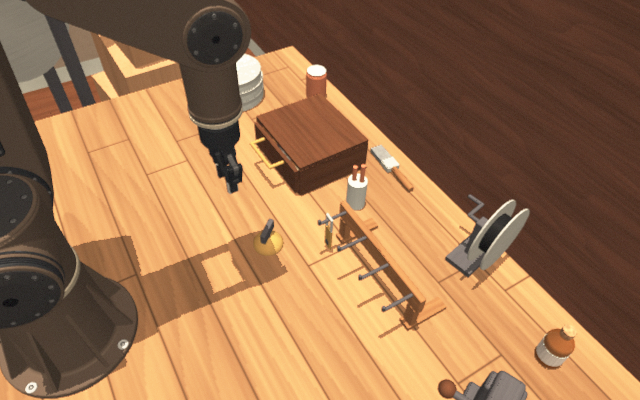

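```bash
python3 - <<'E'
from h import *
for n in('scene0','scene16','scene19'):
    d=load(n);f=d['frame'].astype(int);m=(f[...,0]>180)&(f[...,1]>130)&(f[...,2]<70)
    v,u=np.nonzero(m[175:200,408:450]);print(n,plane(d,u.mean()+408,v.mean()+175,78))
hand_in(); st()
E
```

```text
scene0 [583.4954411  230.01133269  78.        ]
scene16 [586.66765251 229.68667054  78.        ]
scene19 [586.90727143 229.4273055   78.        ]
the job is handed in; nothing more can be done
the job is handed in; nothing more can be done
```

The job is done and handed in, in the order asked, in about 86 s of robot time.

- **Drawer and stowing:** I pulled the drawer about 138 mm open. All three clips and both insulator knobs were there, and all five went into it. A picture taken just before closing showed all five inside.
- **Closing:** I pushed the drawer until it met its stop, with the handle at x = 573.6 mm and about 17 N of push. The last images show it still at that position. My automatic colour-mask check put the handle about 13 mm too far back, because it caught wood pixels as well. I used it only for the change since the start: 3 mm inward, which matches closing a slightly ajar drawer.
- **Bell:** I twisted the key clockwise until the torque jumped from about 0.19 to 0.87 N m at 1.23 rad, which is the stop. I turned it back while still holding it to about 0.08 rad, then let go. The last picture shows the key back in its starting position.
- **Left alone:** In the last scene and side images the gauge still hangs on its hook, the tin stands where it was, and the arm is clear of everything.

I saw no grip slip and no knob knocked aside. The highest force I read was about 42 N combined (33 N of it sideways), at the wrist while pulling the drawer. That is well under the 120 N wrist limit. I did not separately measure contact forces on the arm or gripper body.

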